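# Select the green range on the load box and start it

## Robot

A 6-joint arm with a two-finger parallel gripper is mounted at the origin on the work surface. World frame = base frame: x ahead of the robot, y to its left, z up, the work surface at z = 0. Lengths are in m, angles in rad, forces in N, time in s.
With the tool pointing down it reaches from about 0.425 to 0.95 m from the base axis. Payload 3.5 kg.
Tool frame: the origin (TCP) lies midway between the tips of the shut fingers; the grasp point (between the pads) lies 19 mm behind it; z points along the fingers, x is the direction in which the jaws open and shut, and the axes are right-handed (so a half turn about z gives the same grasp; the last joint's range is limited). The gripper opens to 85 mm and grips with 20 to 120 N. Pads are 22 mm wide; open, the fingers measure 114 mm over their backs; the gripper's body (76 mm by 85 mm) begins 54 mm behind the grasp point. The pads swing forward as they close: fully open they stand 13 mm farther back than shut.
Start: joints at [1.165, 0.286, 1.577, -0, 1.279, -0.15], TCP at [0.171, 0.653, 0.231] pointing down, gripper open.
Joint ranges: [-2.77, 2.77], [-0.9, 2.22], [0.21, 2.48], [-1.53, 4.67], [0.24, 2.81], [-2.84, 2.84]. Speed limits (rad/s): [2.79, 2.79, 3.14, 3.14, 3.14, 3.14].

## Interface

Orientations are given as a unit quaternion [x, y, z, w].
In Python, from plant import readout, optics, ctrl gives the robot as it stands. The module is installed in compiled form; this text tells all that it offers.
- The arm moves only by the shell command python3 -m crank 'ROWS' [OPENING] [FORCE]. ROWS is text: rows parted by semicolons, each of 6 numbers parted by spaces: the shift along the tool's x, y, z in mm, then the turn, a rotation vector about the tool's x, y, z in rad. In form: dx dy dz ax ay az; .... A call has 1 to 5 rows; each row shifts and turns the commanded pose from where the row before left it, along the tool's axes as they then stand; what a row does not reach is not made up. A row lasts 1/8 s, in which the tool goes at most 62.5 mm and 10.7 degrees, less where a joint would pass 70% of its speed; a pose out of reach is approached as far as the arm can. A call is refused whole if a number of a shift passes 62.5 or a number of a turn 0.188, either way. A call with a gripper value outside its range is refused whole. OPENING is the opening, from -1 (shut) to 1 (fully open), set as the call begins (- or left out, the last holds). The fingers move at their own pace and stop on an object; FORCE is the grip in N (left out, the last holds). Time passes only in rows, so rows that do not move let the fingers close. It gives the time, the measured TCP pose, the force and the opening at its end, in the units of the state.
- readout.get_state(): the state, without advancing time (a new reading comes with each control period).
- optics.read_camera(name): name is "scene" or "top" or "wrist"; returns the picture (384x512x3 uint8, red, green, blue); there is no depth.
- optics.calibration(name): a dict with "mtx" (3x3 intrinsics, pixels), "rvec" (rotation vector, rad) and "tvec" (3), from world to camera coordinates, as OpenCV has them; the wrist camera has in their place "tool_from_camera" (4x4, takes a point from camera to tool coordinates, whose origin is the TCP and whose axes are the tool frame's). Camera axes: x right, y down, z forward; pixel columns grow to the right and rows downward; lengths in m; the calibration is good to about 2 mm. A picture is of the moment at which its call begins: read the wrist's pose just before it. calibration takes no time and is no camera call.
- ctrl.sign_off(): hands the job in, once; it reports no verdict.
Trained networks look in the newest picture that a camera, given by its name, has taken for a name from the list of things; names that differ only in an ending like _2 or _b are one class to them, and where a whole thing is asked for, a point or a joint stands for the part that bears it (a point fixed in the world has none). Each returns a list of dicts, best first, with "p" (0 to 1); they miss things now and then, are a little off and sometimes report something else, mostly with a low value. They report only what shows in the picture. A call takes as long as a camera call. They do not tell look-alikes from the thing itself.
- optics.recognise(camera, thing): "xy" ([column, row] as shares, 0 to 1, of the picture: columns of its width, rows of its height, amid what is visible of it).
The state is a dict: "time": time; "qpos": joint angles; "dq": joint speeds; "joint_efforts": joint torques, N m; "eef_pos": TCP position; "tcp_rot": TCP orientation; "contact_force": force on the tool from outside, world axes, zero at the start; "wrist_torque": the same for the moment, N m; "opening": opening from 0.0 (shut) to 1.0 (fully open).
Only numpy, scipy, OpenCV 4.12 (cv2) and the standard library are available. Lean on these libraries where they do the work, as an engineer would, in place of code of your own. Each camera call takes 0.05 s, during which the arm holds its last target.

## Task

On the bench load box, push the pointer arm round with one finger until its orange tip stands over the middle of the green spot. Only then press the white start button of the yellow station fully down with a fingertip, and let it come back up. Do not lift the pointer arm off its dial, and leave the multimeter, the fan and the screwdriver where they are.

Things in the scene. Friction and masses are not known exactly. Their poses are not given: they have to be found in the camera images.
- load_box: Grey steel case with a white top plate, 220 x 220 x 80 mm, fixed to the bench; origin at the centre of its underside, z up; it stands at any yaw within about 25 degrees. The black pointer arm and four coloured spots are on its top
- dial_centre (a point): Point on the pointer arm's vertical turning axis, at the height of the box's top plate (80 mm above the bench)
- pointer (a joint): Turning angle of the pointer arm, rad: 0 when the arm points along the load box's +x axis, growing anticlockwise seen from above; stops at -2.2 and 2.2. Stiff turning: about 3 N at 65 mm from the axis turns it, and it stays where it is left
- pointer_end (a point): The outer end of the pointer arm's tip, 89 mm from the turning axis and 19 mm above the top plate. The arm: a round black hub of radius 19 mm, reaching from 8 to 38 mm above the plate; from it one straight black bar 12 mm wide with upright sides, from 8 to 30 mm above the plate, out to 80 mm from the axis; then an orange tip 6 mm wide from 79 to 89 mm, from 8 to 24 mm above the plate
- pointer_lift (a joint): How far the pointer arm is lifted off its dial against a spring (4 N to begin, 0.5 N more per mm), m: 0 when down in its place, up to 0.015; more than 0.004 spoils the job
- mark_green: Green flat round spot, 26 mm across, 1.5 mm thick, on the load box's top plate, 89 mm from the pointer's axis; origin at the centre of its underside. The four spots swap places from start to start and lie at pointer angles of about -1.7, -0.85, 0.85 and 1.7 rad; the pointer starts between -0.4 and 0.4 rad
- mark_yellow: Yellow spot, same shape and size: not wanted
- mark_red: Red spot, same shape and size: not wanted
- mark_blue: Blue spot, same shape and size: not wanted
- start (a joint): Travel of the white start button, m: 0 when up, 0.006 fully down; springs back; about 5 N takes it fully down. Counts as pressed from 0.0045
- start_top (a point): Centre of the top face of the white start button, which is 32 mm across and is pressed straight down; it sits in a black collar on top of a fixed yellow station 85 x 85 x 45 mm, left or right of the load box
- meter: Loose orange multimeter lying face up, 165 x 85 x 48 mm, roughly 0.4 kg, beside the load box on the side away from the station; origin at the centre of its underside, x along its length. To be left alone
- fan: Loose black square fan lying flat, 80 x 80 x 40 mm; origin at the centre of its underside. To be left alone
- driver: Loose screwdriver with a yellow handle, 200 mm long, lying on the bench along its own x; to be left alone
Mind the look-alikes: they are no part of the job. Of the things that look like the part that bears start, take the one that is nearest to the robot's base at the start.

How it is judged:
On the way, in this order (a step that is already met when the one before it is completed fails the run):
1. the pointer's tip stands over the green spot, the button still up (horizontal distance between pointer_end and mark_green below 0.009 m and value of joint start below 0.002 m), for 0.3 s.
2. the start button is pressed fully down, the pointer on green (horizontal distance between pointer_end and mark_green below 0.009 m and value of joint start above 0.0045 m), for 0.1 s.
At the end, for the whole second after the job is handed in: The end of the pointer's tip is within 9 mm (seen from above) of the centre of the green spot, the arm down on its dial (lift under 2 mm) and still; the start button has been pressed to at least 4.5 mm after that and is up again; multimeter, fan and screwdriver within 15 mm of where they were (horizontal distance between pointer_end and mark_green below 0.009 m and value of joint start below 0.0015 m and value of joint pointer_lift below 0.002 m and velocity of joint pointer between -0.05 and 0.05 rad/s and distance of each of meter, fan, driver from where it was at the start of the episode below 0.015 m); the robot touches nothing.
It fails at once if the start button is pressed (over 3 mm) while the pointer is not on green (over 12 mm off) (value of joint start above 0.003 m and horizontal distance between pointer_end and mark_green above 0.012 m).
It fails at once if the pointer arm is lifted more than 4 mm off its dial (value of joint pointer_lift above 0.004 m).
It fails at once if the multimeter is moved more than 15 mm or lifted (distance of meter from where it was at the start of the episode above 0.015 m).
It fails at once if the fan is moved more than 15 mm or lifted (distance of fan from where it was at the start of the episode above 0.015 m).
It fails at once if the screwdriver is moved more than 15 mm or lifted (distance of driver from where it was at the start of the episode above 0.015 m).
It also fails if it takes over 48 s, if anything falls off the work surface, if the arm or the gripper's body presses on something with over 40 N, if the wrist force passes 120 N, or if a joint passes its speed limit or range.

## Working session

There is one attempt and no reset: what is moved stays moved. The work goes in short steps, Python scripts to look and compute and a shell command to move; the robot and the scene stay as the last step left them, time stands still between calls to the robot, and variables do not carry over. Pictures are saved under pics/ and viewed, and the job is handed in when it is done.

```bash
mkdir -p pics; python3 - <<'E'
from plant import readout, optics
import cv2
s=readout.get_state();print({k:s[k] for k in('time','eef_pos','tcp_rot','opening','contact_force')})
for c in('top','scene'):
    im=optics.read_camera(c);cv2.imwrite(f'pics/{c}0.png',im[:,:,::-1])
    for t in('load_box','pointer','pointer_end','mark_green','start','start_top','meter','fan','driver'):
        try:print(c,t,[(round(d['p'],2),round(d['xy'][0]*512),round(d['xy'][1]*384)) for d in optics.recognise(c,t)][:4])
        except Exception as e:print(t,e)
    print(optics.calibration(c))
print(optics.calibration('wrist'))
E
```

```text
{'time': 0.0, 'eef_pos': array([0.17050377, 0.65243093, 0.22992629]), 'tcp_rot': array([ 7.91528393e-01,  6.11131249e-01, -1.02987597e-03,  5.81607888e-04]), 'opening': 0.9942488509924045, 'contact_force': array([ 0.35877913, -0.08986197,  0.01861966])}
top load_box [(0.98, 313, 198)]
top pointer [(0.58, 319, 190)]
top pointer_end [(0.47, 315, 188)]
top mark_green [(0.49, 344, 184)]
top start [(0.51, 156, 139), (0.42, 90, 245)]
top start_top [(0.61, 197, 236), (0.58, 159, 196), (0.53, 159, 140)]
top meter [(0.77, 393, 214)]
top fan [(0.88, 386, 153)]
top driver [(0.53, 206, 141)]
{'mtx': array([[479.41038218,   0.        , 253.05257694],
       [  0.        , 479.41038218, 194.14987902],
       [  0.        ,   0.        ,   1.        ]]), 'rvec': array([ 2.13112418, -2.16111936,  0.17524663]), 'tvec': array([0.14843296, 0.55690395, 1.39422923])}
scene load_box [(0.68, 201, 216)]
scene pointer [(0.64, 199, 205)]
scene pointer_end [(0.79, 198, 202)]
scene mark_green [(0.38, 174, 217)]
scene start [(0.63, 372, 130), (0.52, 338, 176), (0.44, 295, 154), (0.43, 363, 214)]
scene start_top 
[... 246 characters left out ...]
44242493],
       [  0.        ,   0.        ,   1.        ]]), 'rvec': array([ 2.10540773,  1.57556297, -0.47630106]), 'tvec': array([-0.28812546, -0.37118512,  1.54400379])}
{'mtx': array([[270.42338187,   0.        , 257.40992138],
       [  0.        , 270.42338187, 187.53395842],
       [  0.        ,   0.        ,   1.        ]]), 'tool_from_camera': array([[ 9.99999874e-01,  1.17719490e-04,  4.88490445e-04,
        -1.65447026e-05],
       [-2.39952892e-04,  9.66034802e-01,  2.58411887e-01,
        -6.54935535e-02],
       [-4.41478655e-04, -2.58411972e-01,  9.66034708e-01,
        -1.42616505e-01],
       [ 0.00000000e+00,  0.00000000e+00,  0.00000000e+00,
         1.00000000e+00]])}
```

```bash
python3 - <<'E'
import cv2
for c in('top','scene'):
    im=cv2.imread(f'pics/{c}0.png')
    im=im[100:300,60:440] if c=='top' else im[100:300,80:440]
    cv2.imwrite(f'pics/{c}0b.png',cv2.resize(im,(0,0),fx=2.1,fy=2.1,interpolation=cv2.INTER_CUBIC))
E
```

```text
(no output)
```

View pics/top0b.png

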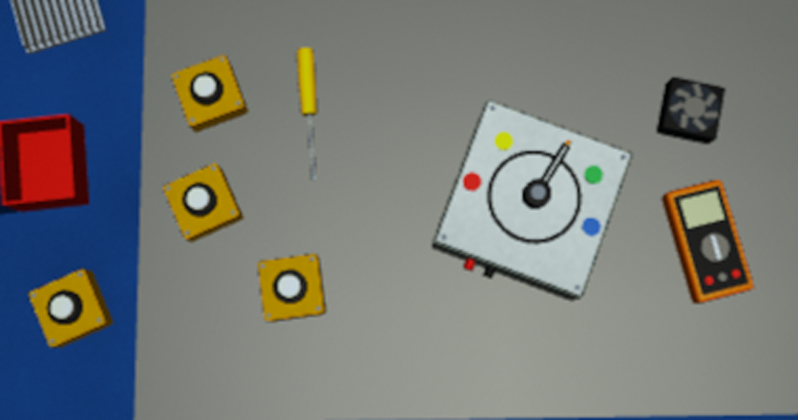

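View pics/scene0b.png

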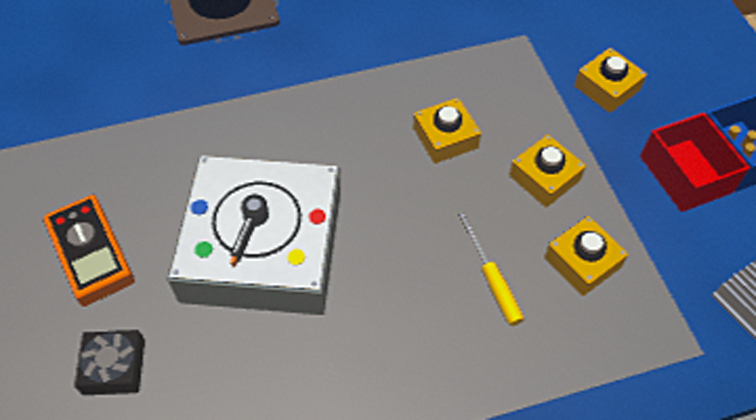

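```bash
cat > h.py <<'E'
import numpy as np,cv2
from plant import readout,optics
from scipy.spatial.transform import Rotation as R
def cam(c):
    k=optics.calibration(c);return k['mtx'],cv2.Rodrigues(k['rvec'])[0],k['tvec'],k['rvec']
def ray(c,uv,z):
    K,Rm,t,_=cam(c);d=Rm.T@np.linalg.inv(K)@np.array([*uv,1.]);o=-Rm.T@t
    return o+d*(z-o[2])/d[2]
def proj(c,P):
    K,Rm,t,rv=cam(c);return cv2.projectPoints(np.array(P,float).reshape(-1,3),rv,t,K,None)[0].reshape(-1,2)
def tri(a,b,ca='top',cb='scene'):
    P=[]
    for c in(ca,cb):
        K,Rm,t,_=cam(c);P.append(K@np.c_[Rm,t])
    X=cv2.triangulatePoints(P[0],P[1],np.array(a,float),np.array(b,float)).ravel();return X[:3]/X[3]
def blobs(im,lo,hi,amin=8):
    h=cv2.cvtColor(im,cv2.COLOR_BGR2HSV);m=cv2.inRange(h,np.array(lo),np.array(hi))
    n,l,s,c=cv2.connectedComponentsWithStats(m)
    return [(c[i].round(1).tolist(),int(s[i][4])) for i in range(1,n) if s[i][4]>=amin]
E
python3 - <<'E'
from h import *
t=cv2.imread('pics/top0.png');s=cv2.imread('pics/scene0.png')
print('base',proj('top',[[0,0,0],[.17,.65,.23]]),proj('scene',[[0,0,0],[.17,.65,.23]]))
for n,lo,hi in(('green',(45,90,60),(80,255,255)),('yellow',(24,120,120),(34,255,255)),('blue',(100,120,100),(118,255,255)),('red',(174,120,100),(180,255,255)),('orange',(3,120,100),(14,255,255)),('white',(0,0,190),(180,40,255))):
    print(n,'T',blobs(t,lo,hi)[:9],'S',blobs(s,lo,hi)[:9])
# crop coords -> px
f=lambda x,y:(x/2.1+60,y/2.1+100)
g=lambda x,y:(x/2.1+80,y/2.1+100)
for a,b in(((206,87),(616,66)),((198,199),(592,244)),((289,286),(449,116)),((65,307),(0,0))):
    w=ray('top',f(*a),.06);print('btn',a,w.round(3),np.hypot(*w[:2]).round(3),'scene crop px',((proj('scene',w)-[80,100])*2.1).round(0))
E
```

```text
base [[304.09174656 385.64316598]
 [ 50.11894883 340.63410251]] [[184.86643908 100.04901997]
 [362.69330802  47.82594241]]
green T [([497.6, 107.8], 758), ([342.2, 182.6], 58)] S [([176.5, 218.3], 48), ([12.8, 358.3], 222)]
yellow T [([205.6, 137.6], 211), ([158.2, 142.4], 366), ([11.4, 184.9], 789), ([299.5, 166.6], 53), ([155.1, 194.8], 389), ([197.9, 236.3], 411), ([91.4, 246.1], 397)] S [([463.2, 155.9], 355), ([220.6, 221.9], 46), ([319.1, 238.7], 154)]
blue T [([237.3, 244.1], 78034), ([24.7, 184.6], 32), ([341.2, 207.4], 53), ([12.4, 377.1], 24)] S [([229.5, 171.2], 74872), ([355.7, 25.0], 15), ([499.8, 61.3], 690), ([469.3, 122.2], 995), ([174.5, 198.1], 44)]
red T [([59.0, 164.0], 11), ([60.0, 181.0], 15)] S [([408.6, 176.3], 238)]
orange T [([390.6, 222.8], 117)] S [([125.1, 224.7], 366), ([116.5, 196.0], 8), ([191.4, 223.2], 8)]
white T [([157.0, 140.5], 60), ([313.2, 194.8], 2866), ([313.3, 194.2], 946), ([153.8, 193.9], 65), ([400.8, 217.7], 12), ([197.2, 235.8], 68), ([88.9, 245.8], 65)] S [([349.7, 5.9], 210), ([372.8, 129.7], 38), ([293.0, 153.9], 48), ([342.1, 173.2], 49), ([201.7, 206.0], 2475), ([202.4, 204.1], 719), ([117.6, 210.4], 17), ([361.4, 214.5], 61), ([430.0, 240.0], 11)]
btn (206, 87) [0.72  0.424 0.06 ] 0.836 scene crop px [[587. 240.]]
btn (198, 199) [0.558 0.432 0.06 ] 0.706 scene crop px [[549. 154.]]
btn (289, 286) [0.434 0.304 0.06 ] 0.53 scene crop px [[446. 113.]]
btn (65, 307) [0.41  0.613 0.06 ] 0.738 scene crop px [[611.  63.]]
```

```bash
python3 - <<'E'
from h import *
t=cv2.imread('pics/top0.png');s=cv2.imread('pics/scene0.png')
print('start',tri((197.2,235.8),(293,153.9)))
G=ray('top',(342.2,182.6),.0815);Y=ray('top',(299.5,166.6),.0815);B=ray('top',(341.2,207.4),.0815)
print('G',G,ray('scene',(176.5,218.3),.0815),'Y',Y,ray('scene',(220.6,221.9),.0815),'B',B,ray('scene',(174.5,198.1),.0815))
h=cv2.cvtColor(t,cv2.COLOR_BGR2HSV)
m=np.argwhere((h[:,:,1]>80)&((h[:,:,0]<24)|(h[:,:,0]>165)));m=m[(m[:,1]>270)&(m[:,1]<360)&(m[:,0]>155)&(m[:,0]<215)]
print([(p[1],p[0],*h[p[0],p[1]]) for p in m])
a=cv2.resize(t[140:250,255:370],(0,0),fx=5,fy=5,interpolation=cv2.INTER_CUBIC)
b=cv2.resize(t[215:260,175:220],(0,0),fx=5,fy=5,interpolation=cv2.INTER_CUBIC)
o=np.zeros((550,800,3),np.uint8);o[:,:575]=a;o[:225,575:]=b;cv2.imwrite('pics/crop1.png',o)
E
```

```text
start [0.43539016 0.30547976 0.06131495]
G [ 0.58359503 -0.12050307  0.0815    ] [ 0.58735478 -0.12146107  0.0815    ] Y [0.63302055 0.00324283 0.0815    ] [0.63681046 0.00302854 0.0815    ] B [ 0.51049101 -0.11444074  0.0815    ] [ 0.5139216  -0.11506559  0.0815    ]
[(np.int64(330), np.int64(167), np.uint8(17), np.uint8(212), np.uint8(196)), (np.int64(331), np.int64(167), np.uint8(16), np.uint8(121), np.uint8(189)), (np.int64(329), np.int64(168), np.uint8(16), np.uint8(153), np.uint8(138)), (np.int64(330), np.int64(168), np.uint8(18), np.uint8(192), np.uint8(179)), (np.int64(330), np.int64(169), np.uint8(18), np.uint8(100), np.uint8(107)), (np.int64(284), np.int64(182), np.uint8(1), np.uint8(134), np.uint8(198)), (np.int64(285), np.int64(182), np.uint8(1), np.uint8(110), np.uint8(197)), (np.int64(282), np.int64(183), np.uint8(1), np.uint8(164), np.uint8(200)), (np.int64(283), np.int64(183), np.uint8(2), np.uint8(218), np.uint8(202)), (np.int64(284), np.int64(183), np.uint8(1), np.uint8(217), np.uint8(202)), (np.int64(285), np.int64(183), np.uint8(1), np.uint8(218), np.uint8(201)), 
[... 3270 characters left out ...]
int8(186), np.uint8(189)), (np.int64(283), np.int64(189), np.uint8(1), np.uint8(217), np.uint8(195)), (np.int64(284), np.int64(189), np.uint8(2), np.uint8(218), np.uint8(201)), (np.int64(285), np.int64(189), np.uint8(2), np.uint8(217), np.uint8(201)), (np.int64(286), np.int64(189), np.uint8(1), np.uint8(190), np.uint8(200)), (np.int64(287), np.int64(189), np.uint8(1), np.uint8(121), np.uint8(198)), (np.int64(283), np.int64(190), np.uint8(1), np.uint8(101), np.uint8(186)), (np.int64(284), np.int64(190), np.uint8(1), np.uint8(131), np.uint8(199)), (np.int64(285), np.int64(190), np.uint8(1), np.uint8(133), np.uint8(193)), (np.int64(286), np.int64(190), np.uint8(1), np.uint8(90), np.uint8(190))]
```

View pics/crop1.png

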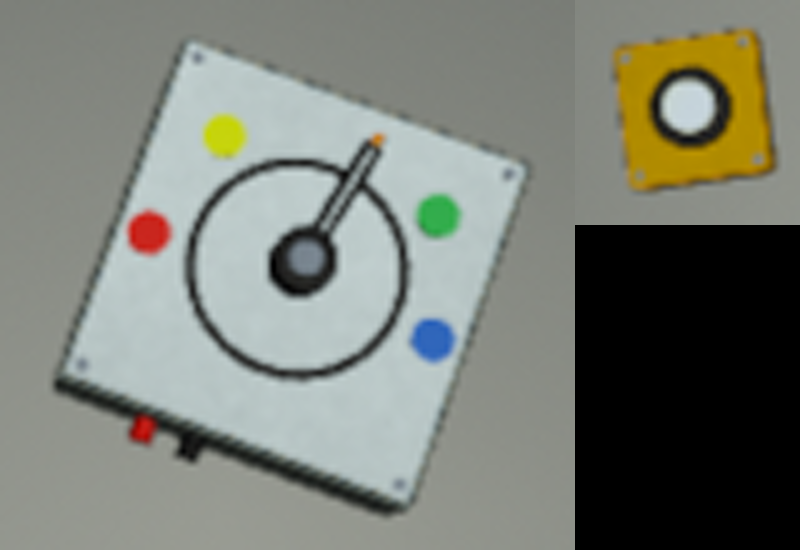

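```bash
cat >> h.py <<'E'
def state():
    s=readout.get_state();return s,np.array(s['eef_pos']),R.from_quat(s['tcp_rot'])
def delta(target,yawx=None):
    """tool-axis shift (mm) to target and turn about tool z so tool x has world heading yawx"""
    s,p,r=state();d=r.inv().apply(np.array(target)-p)*1000
    x=r.as_matrix()[:,0];h=np.arctan2(x[1],x[0])
    o=f"t={s['time']:.2f} p={p.round(4)} z={r.as_matrix()[:,2].round(3)} hx={h:.3f} F={np.round(s['contact_force'],1)} d={d.round(1)}"
    if yawx is not None:
        a=(yawx-h+np.pi)%(2*np.pi)-np.pi;o+=f" turn about tool z={-a:.3f} (alt {-((a+2*np.pi)%(2*np.pi)-np.pi):.3f})"
    print(o,'q6',round(s['qpos'][5],3))
E
python3 - <<'E'
from h import *
from scipy.optimize import least_squares
pt={'Y':(299.5,166.6),'R':(284.5,186),'G':(342.2,182.6),'B':(341.2,207.4)}
P={k:ray('top',v,.0815)[:2] for k,v in pt.items()}
A=np.array(list(P.values()))
f=least_squares(lambda c:np.hypot(*(A-c).T)-.089,A.mean(0));C=f.x
print('centre',C,'res',f.fun)
ang={k:np.arctan2(*(v-C)[::-1]) for k,v in P.items()};print(ang)
tip=ray('top',(330.2,167.5),.104)[:2];print('tip',tip,np.hypot(*(tip-C)),np.arctan2(*(tip-C)[::-1]))
delta([.55,0,.2],0)
E
```

```text
centre [ 0.55356146 -0.0369074 ] res [ 2.68963844e-05 -4.57627295e-04 -1.72914512e-04 -3.06807269e-04]
{'Y': np.float64(0.4678740717555292), 'R': np.float64(1.3178573957065565), 'G': np.float64(-1.2258854498030594), 'B': np.float64(-2.0778590497949283)}
tip [ 0.62444393 -0.08311703] 0.08461474187657989 -0.5777230656440248
t=1.00 p=[0.1708 0.653  0.2313] z=[ 0.  0. -1.] hx=1.315 F=[ 0.3  0.4 -0.7] d=[-535.8  532.1   31.3] turn about tool z=1.315 (alt -1.827) q6 -0.15
```

Station candidates in the top view are at (157,140), (154,194), (197,236) and (89,246). The one at (197,236) is only 0.53 m from the base, so it is the nearest and the right one. The crop shows its white button in a black collar. Next I close the fingers and travel to the pointer.

```bash
python3 -m crank '-39.7 43.9 2.2 0 0 0;-39.7 43.9 2.2 0 0 0;-39.7 43.9 2.2 0 0 0;-39.7 43.9 2.2 0 0 0;-39.7 43.9 2.2 0 0 0' -1 40
python3 -m crank '-39.7 43.9 2.2 0 0 0;-39.7 43.9 2.2 0 0 0;-39.7 43.9 2.2 0 0 0;-39.7 43.9 2.2 0 0 0;-39.7 43.9 2.2 0 0 0'
python3 -m crank '-39.7 43.9 2.2 0 0 0;-39.7 43.9 2.2 0 0 0;-39.7 43.9 2.2 0 0 0;-39.7 43.9 2.2 0 0 0;0 0 0 0 0 0.18'
python3 -m crank '0 0 0 0 0 0.18;0 0 0 0 0 0.18;0 0 0 0 0 0.18;0 0 0 0 0 0.18;0 0 0 0 0 0.18'
python3 -m crank '0 0 0 0 0 0.18;0 0 0 0 0 0.18;0 0 0 0 0 0.18;0 0 0 0 0 0.18;0 0 0 0 0 0.09'
python3 - <<'E'
from h import *
delta([.625,-.0405,.15],-.578)
s,p,r=state()
im=optics.read_camera('wrist')[:,:,::-1];cv2.imwrite('pics/w1.png',im)
k=optics.calibration('wrist');T=k['tool_from_camera']
def pw(X):
    c=np.linalg.inv(T)@np.r_[r.inv().apply(np.array(X)-p),1];u=k['mtx']@c[:3];return (u[:2]/u[2]).round(1)
print('pred hub',pw([.5555,-.037,.118]),'G',pw([.5855,-.121,.0815]),'Y',pw([.635,.003,.0815]),'B',pw([.512,-.1148,.0815]))
print(blobs(im,(45,90,60),(80,255,255),30),blobs(im,(24,120,120),(34,255,255),30),blobs(im,(100,120,100),(118,255,255),30),blobs(im,(3,120,100),(18,255,255),5))
E
```

```text
time: 1.62
eef_pos: [0.3337, 0.4039, 0.2206]
tcp_rot: [0.791, 0.611, 0.001, 0.0]
contact_force: [-0.5, 0.7, 1.2]
opening: -0.002
time: 2.25
eef_pos: [0.496, 0.1562, 0.2097]
tcp_rot: [0.792, 0.611, 0.001, 0.0]
contact_force: [0.5, 0.2, -0.3]
opening: 0.002
time: 2.88
eef_pos: [0.6263, -0.0441, 0.2001]
tcp_rot: [0.846, 0.534, -0.0, 0.0]
contact_force: [-1.3, 0.6, -0.6]
opening: -0.004
time: 3.5
eef_pos: [0.6247, -0.0402, 0.2006]
tcp_rot: [0.993, 0.114, 0.0, 0.0]
contact_force: [-0.7, -0.2, -0.7]
opening: -0.002
time: 4.12
eef_pos: [0.6248, -0.0402, 0.2006]
tcp_rot: [0.958, -0.285, 0.0, -0.0]
contact_force: [0.5, 0.0, 0.8]
opening: 0.004
t=4.12 p=[ 0.6248 -0.0402  0.2006] z=[ 0. -0. -1.] hx=-0.578 F=[0.5 0.  0.8] d=[ 0.4  0.1 50.6] turn about tool z=-0.000 (alt 3.141) q6 0.352
pred hub [191.3 230.6] G [268.1 262.8] Y [242.  140.6] B [209.6 290.8]
[] [([242.5, 140.0], 562)] [([492.5, 46.3], 3996), ([17.7, 305.0], 2358), ([2.2, 374.9], 104), ([510.0, 379.0], 30)] [([285.0, 223.5], 54)]
```

View pics/w1.png

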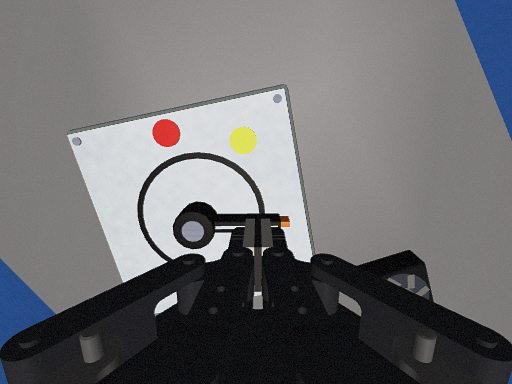

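```bash
python3 -m crank '0 0 40 0 0 0;0 0 40 0 0 0;0 0 24 0 0 0;0 0 0 0 0 0'
python3 -m crank '0 6 0 0 0 0;0 6 0 0 0 0;0 3 0 0 0 0;0 3 0 0 0 0;0 3 0 0 0 0'
python3 - <<'E'
from h import *
im=optics.read_camera('top')[:,:,::-1];cv2.imwrite('pics/t1.png',cv2.resize(im[120:270,240:440],(0,0),fx=4,fy=4))
s,p,r=state();C=np.array([.5555,-.037]);th=-.578
u=np.array([np.cos(th),np.sin(th)]);n=np.array([-u[1],u[0]]);print((p[:2]-C)@u,(p[:2]-C)@n,s['contact_force'])
E
```

```text
time: 4.68
eef_pos: [0.6229, -0.0398, 0.0939]
tcp_rot: [0.959, -0.283, -0.003, 0.0]
contact_force: [0.6, 0.3, 0.8]
opening: 0.002
time: 5.3
eef_pos: [0.6143, -0.0574, 0.0973]
tcp_rot: [0.959, -0.284, 0.001, -0.001]
contact_force: [2.9, 3.3, 0.5]
opening: 0.0
0.060397787969571605 0.014703842858227381 [2.52251125 2.24085152 0.50043146]
```

View pics/t1.png

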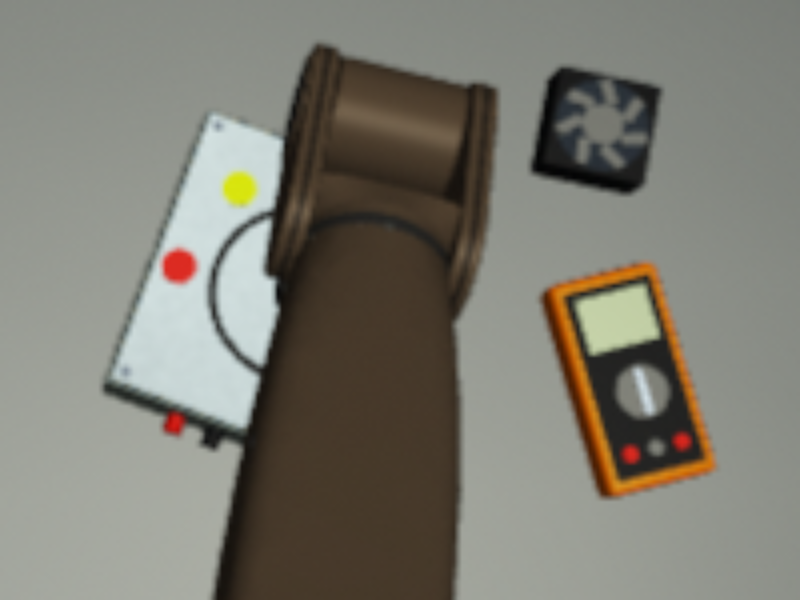

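```bash
python3 -m crank '1.2 6.06 0 0 0 0.1;1.2 6.06 0 0 0 0.1;1.2 6.06 0 0 0 0.1;1.2 6.06 0 0 0 0.1;1.2 6.06 0 0 0 0.1'
python3 - <<'E'
from h import *
im=optics.read_camera('wrist')[:,:,::-1];cv2.imwrite('pics/w2.png',im)
sc=optics.read_camera('scene')[:,:,::-1];cv2.imwrite('pics/s2.png',cv2.resize(sc[150:270,120:280],(0,0),fx=5,fy=5))
s,p,r=state();C=np.array([.5555,-.037]);x=r.as_matrix()[:,0];th=np.arctan2(x[1],x[0])
u=np.array([np.cos(th),np.sin(th)]);n=np.array([-u[1],u[0]]);print(th,(p[:2]-C)@u,(p[:2]-C)@n,p,s['contact_force'],s['time'])
E
```

```text
time: 5.98
eef_pos: [0.5977, -0.0829, 0.0972]
tcp_rot: [0.858, -0.514, 0.001, -0.001]
contact_force: [4.2, 3.8, 0.7]
opening: -0.004
-1.0753852344064685 0.06046482096333048 0.014551081403222116 [ 0.59704623 -0.08327785  0.09706828] [1.26513278 2.5748831  1.39680073] 6.075
```

View pics/w2.png

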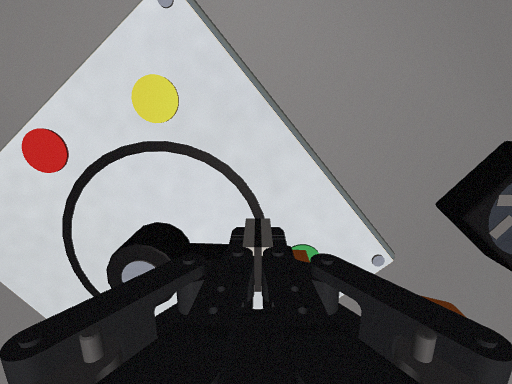

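View pics/s2.png

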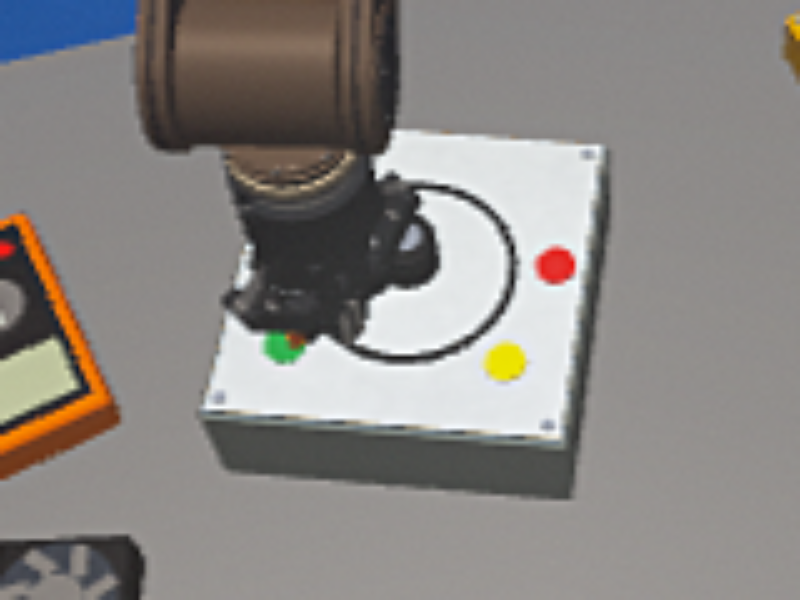

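The pointer is following the finger, and its tip is now at the edge of the green spot. I push 0.14 rad further, then back off to look.

```bash
python3 -m crank '0.9 4.3 0 0 0 0.07;0.9 4.3 0 0 0 0.07;0 0 0 0 0 0'
python3 -m crank '0 -10 0 0 0 0;0 -20 0 0 0 0;0 0 -40 0 0 0;0 0 -50 0 0 0'
python3 -m crank '0 -50 -10 0 0 0;0 -60 0 0 0 0;0 -60 0 0 0 0;0 0 0 0 0 0'
python3 - <<'E'
from h import *
im=optics.read_camera('wrist')[:,:,::-1];cv2.imwrite('pics/w3.png',im)
sc=optics.read_camera('scene')[:,:,::-1];cv2.imwrite('pics/s3.png',cv2.resize(sc[150:270,120:280],(0,0),fx=5,fy=5))
t=optics.read_camera('top')[:,:,::-1];cv2.imwrite('pics/t3.png',t);cv2.imwrite('pics/t3b.png',cv2.resize(t[140:250,255:370],(0,0),fx=5,fy=5,interpolation=cv2.INTER_CUBIC))
s,p,r=state();print(p,s['contact_force'],s['time'])
E
```

```text
time: 6.45
eef_pos: [0.5901, -0.0887, 0.097]
tcp_rot: [0.822, -0.57, 0.0, -0.0]
contact_force: [2.8, 2.9, 1.4]
opening: 0.001
time: 6.95
eef_pos: [0.6166, -0.0782, 0.1848]
tcp_rot: [0.822, -0.57, -0.003, 0.002]
contact_force: [-0.5, 0.3, 0.2]
opening: 0.001
time: 7.45
eef_pos: [0.7788, -0.0175, 0.1915]
tcp_rot: [0.822, -0.569, -0.002, 0.002]
contact_force: [0.2, 0.8, -1.1]
opening: -0.001
[ 0.77647995 -0.01937003  0.19539492] [-0.94531312 -0.88789262  0.00960736] 7.6
```

View pics/t3b.png

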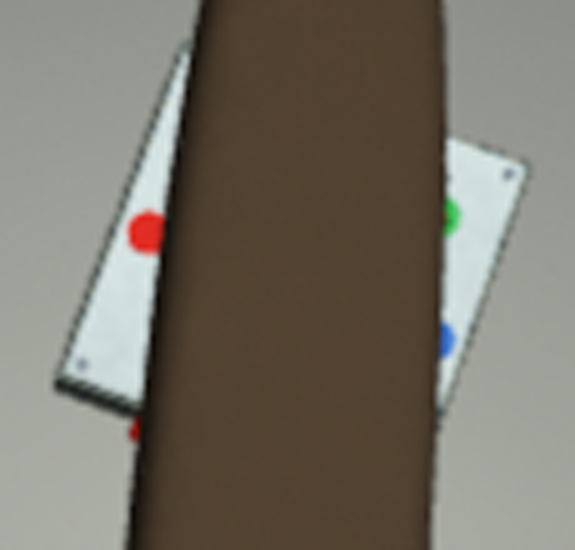

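View pics/s3.png

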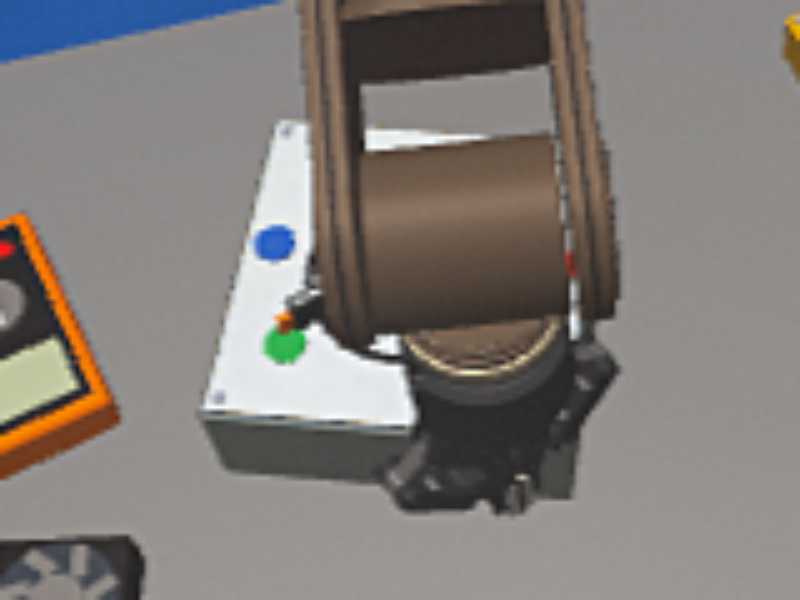

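View pics/w3.png

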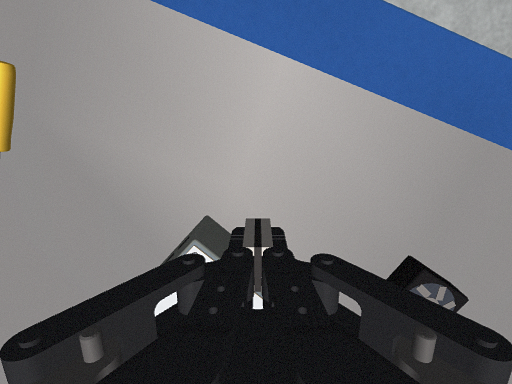

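```bash
python3 -m crank '-54 21 0 0 0 0;-54 21 0 0 0 0;-54 21 0 0 0 0;-54 21 0 0 0 0;-54 21 0 0 0 0'
python3 -m crank '-54 21 0 0 0 0;-54 21 0 0 0 0;0 0 0 0 0 0'
python3 - <<'E'
from h import *
sc=optics.read_camera('scene')[:,:,::-1];cv2.imwrite('pics/s4.png',sc)
t=optics.read_camera('top')[:,:,::-1];cv2.imwrite('pics/t4.png',t)
o=np.zeros((400,800,3),np.uint8)
o[:,:400]=cv2.resize(t[150:230,290:370],(400,400),interpolation=cv2.INTER_CUBIC);o[:,400:]=cv2.resize(sc[170:250,150:230],(400,400),interpolation=cv2.INTER_CUBIC);cv2.imwrite('pics/c4.png',o)
delta([.437,.306,.12])
for c,im,w in(('top',t,(300,370,150,230)),('scene',sc,(150,230,170,250))):
    h=cv2.cvtColor(im,cv2.COLOR_BGR2HSV);m=np.argwhere((h[:,:,1]>110)&(h[:,:,0]<21)&(h[:,:,0]>2))
    m=m[(m[:,1]>w[0])&(m[:,1]<w[1])&(m[:,0]>w[2])&(m[:,0]<w[3])];print(c,m[:,::-1].tolist())
    g=[b for b in blobs(im,(45,90,60),(80,255,255)) if w[0]<b[0][0]<w[1]];print(g)
    G0={'top':(342.2,182.6),'scene':(176.5,218.3)}[c]
    Gw=ray(c,G0,.0815)
    if len(m):
        tp=ray(c,m[:,::-1].mean(0),.104 if c=='top' else .102);print('tip mid (r~84)',tp,'green',Gw,(tp-Gw)[:2]*1000)
E
```

```text
time: 8.22
eef_pos: [0.5825, 0.1975, 0.1979]
tcp_rot: [0.821, -0.571, 0.001, -0.0]
contact_force: [0.6, 0.3, 0.4]
opening: -0.003
time: 8.6
eef_pos: [0.5045, 0.2854, 0.1976]
tcp_rot: [0.822, -0.569, 0.0, -0.0]
contact_force: [-0.2, 0.1, 0.1]
opening: 0.003
t=8.70 p=[0.5072 0.2835 0.1976] z=[ 0.002 -0.    -1.   ] hx=-1.214 F=[-0.4 -1.1 -0. ] d=[-45.7  58.   77.5] q6 1.55
top [[342, 183], [343, 183]]
[([342.9, 182.2], 41)]
tip mid (r~84) [ 0.57843936 -0.11680805  0.104     ] green [ 0.58359503 -0.12050307  0.0815    ] [-5.15567123  3.69501711]
scene [[177, 212], [175, 213], [176, 213], [177, 213], [178, 213], [176, 214], [177, 214], [176, 215], [177, 215], [178, 215], [176, 216]]
[([176.5, 218.6], 43)]
tip mid (r~84) [ 0.58519692 -0.11711322  0.102     ] green [ 0.58735478 -0.12146107  0.0815    ] [-2.15785503  4.34784908]
```

View pics/c4.png

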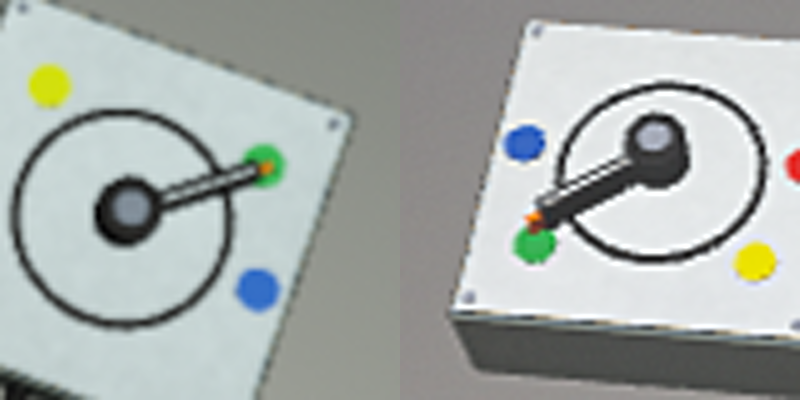

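Seen from above, the tip is inside the green spot. The tangential error comes out at −3.6 mm in the top camera, −0.6 mm in the scene camera, and about 1 mm from the finger heading. All are within the 9 mm limit, so I go on to the button.

```bash
python3 -m crank '-23 29 0 0 0 0;-23 29 0 0 0 0;0 0 40 0 0 0;0 0 20 0 0 0;0 0 0 0 0 0'
python3 - <<'E'
from h import *
s,p,r=state()
im=optics.read_camera('wrist')[:,:,::-1]
k=optics.calibration('wrist');T=k['tool_from_camera']
def pw(X):
    c=np.linalg.inv(T)@np.r_[r.inv().apply(np.array(X)-p),1];u=k['mtx']@c[:3];return (u[:2]/u[2])
im=im.copy()
for ph in np.linspace(0,6.28,40):
    u=pw([.437+.016*np.cos(ph),.3055+.016*np.sin(ph),.061]);cv2.circle(im,tuple(int(v) for v in u),1,(0,0,255),-1)
cv2.imwrite('pics/w5.png',im)
delta([.437,.3055,.061])
E
```

```text
time: 9.32
eef_pos: [0.437, 0.3049, 0.135]
tcp_rot: [0.82, -0.572, -0.001, 0.002]
contact_force: [-0.1, 0.7, 0.4]
opening: 0.004
t=9.38 p=[0.438  0.3056 0.1365] z=[-0.    -0.001 -1.   ] hx=-1.217 F=[-0.8  0.   0.3] d=[-0.3  0.9 75.5] q6 1.637
```

View pics/w5.png

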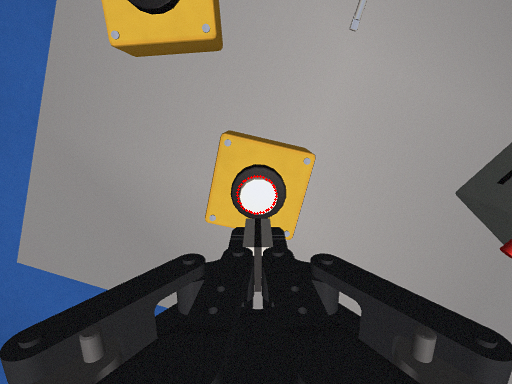

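The projected ring lies right on the white button at (258,195). I lower onto it in small steps.

```bash
python3 -m crank '0 0 35 0 0 0;0 0 28 0 0 0;0 0 6 0 0 0;0 0 0 0 0 0'
python3 -m crank '0 0 3 0 0 0;0 0 3 0 0 0;0 0 0 0 0 0'
python3 -m crank '0 0 2 0 0 0;0 0 0 0 0 0'
```

```text
time: 9.88
eef_pos: [0.4385, 0.3069, 0.0688]
tcp_rot: [0.821, -0.571, 0.001, -0.001]
contact_force: [0.6, -0.2, -0.1]
opening: -0.002
time: 10.25
eef_pos: [0.4389, 0.3075, 0.063]
tcp_rot: [0.821, -0.571, 0.001, -0.002]
contact_force: [2.3, 0.6, 4.3]
opening: -0.001
time: 10.5
eef_pos: [0.439, 0.3075, 0.061]
tcp_rot: [0.821, -0.571, 0.001, -0.002]
contact_force: [3.3, -0.4, 5.7]
opening: -0.002
```

```bash
python3 -m crank '0 0 1.5 0 0 0;0 0 0 0 0 0'
python3 -m crank '0 0 1.5 0 0 0;0 0 0 0 0 0'
```

```text
time: 10.75
eef_pos: [0.439, 0.3075, 0.0609]
tcp_rot: [0.821, -0.571, 0.001, -0.001]
contact_force: [-1.7, -2.3, 14.7]
opening: -0.002
time: 11.0
eef_pos: [0.4391, 0.3075, 0.0607]
tcp_rot: [0.821, -0.571, 0.001, -0.001]
contact_force: [-3.9, -3.9, 21.2]
opening: 0.003
```

The button has bottomed out: force climbed steeply past 5 N at z = 0.061. I retract and check.

```bash
python3 -m crank '0 0 0 0 0 0;0 0 -10 0 0 0;0 0 -40 0 0 0;0 0 -50 0 0 0;0 0 0 0 0 0'
python3 - <<'E'
from h import *
s,p,r=state();print(s['time'],p,s['contact_force'])
for c in('scene','top','wrist'):cv2.imwrite(f'pics/{c}6.png',optics.read_camera(c)[:,:,::-1])
t=cv2.imread('pics/top6.png');sc=cv2.imread('pics/scene6.png');w=cv2.imread('pics/wrist6.png')
o=np.zeros((600,800,3),np.uint8)
o[:300,:400]=cv2.resize(t[130:250,280:440],(400,300));o[:300,400:]=cv2.resize(sc[170:290,100:260],(400,300));o[300:,:400]=cv2.resize(w,(400,300));o[300:,400:]=cv2.resize(sc[100:280,220:460],(400,300));cv2.imwrite('pics/c6.png',o)
a=cv2.imread('pics/top0.png')
for n,x0,x1,y0,y1 in(('fan',370,412,130,172),('meter',370,425,180,250),('pointer vs t4',290,370,150,230)):
    q=a if n[0]!='p' else cv2.imread('pics/t4.png')
    print(n,np.abs(t[y0:y1,x0:x1].astype(int)-q[y0:y1,x0:x1]).max())
print('driver',[b for b in blobs(t,(24,120,120),(34,255,255),100)])
E
```

```text
time: 11.62
eef_pos: [0.4389, 0.3079, 0.1604]
tcp_rot: [0.821, -0.571, 0.001, -0.003]
contact_force: [-0.8, 0.1, 0.0]
opening: -0.002
11.625 [0.43885793 0.30794231 0.16035599] [-0.80488262  0.06065369  0.00409683]
fan 9
meter 11
pointer vs t4 5
driver [([205.6, 137.6], 211), ([158.1, 142.4], 387), ([11.4, 184.9], 800), ([155.1, 195.0], 417), ([91.3, 246.1], 425)]
```

View pics/c6.png

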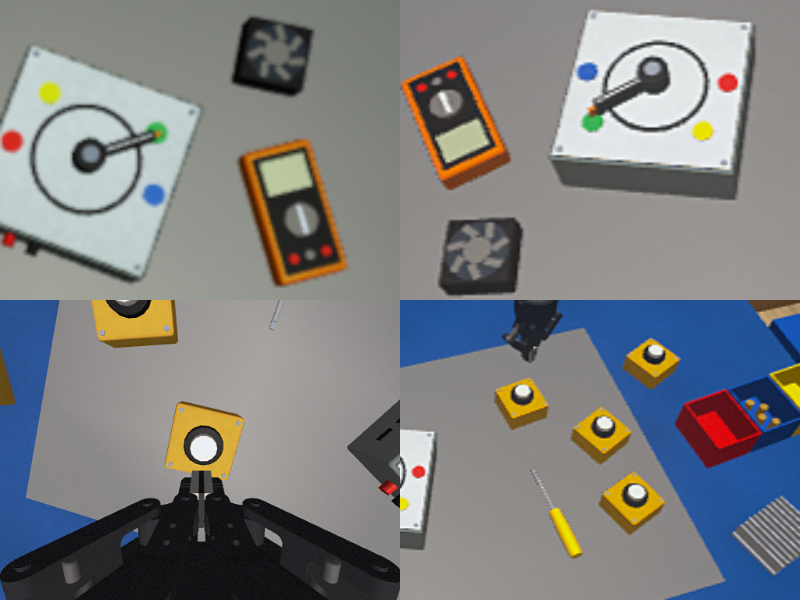

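The pointer is on green, the button is up again, and the fan, meter and screwdriver have not moved. The arm is clear of everything, so I hand in.

```bash
python3 -c "
from plant import ctrl;print(ctrl.sign_off())"
```

```text
the job is handed in; nothing more can be done
None
```

I pushed the pointer arm about 0.64 rad clockwise with the shut fingers until its tip stood over the green spot. Then I pressed the white button on the nearest yellow station (top view pixel 197,236) and let it come back up. The job was handed in at about 11.8 s; sign-off gives no verdict.

- **Pointer:** the two cameras disagreed a little on how far the tip is from the middle of the green spot. The top camera says about 3.6 mm off and the scene camera about 0.6 mm, both within the 9 mm limit. It did not shift while the button was pressed. I saw no sign of the arm lifting, but I had no direct reading of the lift.
- **Button:** I judged it fully down by force and depth, since there was no direct reading of its travel. The force rose steeply from 6 to 21 N as the finger stopped at z = 0.061 m. Afterwards the button looked raised again in the pictures.
- **Other things:** the fan, multimeter and screwdriver are where they started in the top view. At the end the arm was about 95 mm above the button, touching nothing, with almost no force on it.

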